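# Sort panel-stand studs by thread pitch in the gauges

## Task

Two threaded studs from the sample-panel stands need sorting by thread pitch. Lay the brass stud with the coarse thread into the V-notches of the coarse gauge (orange base and marks, wide stripes), and the steel stud with the fine thread into the V-notches of the fine gauge (blue base and marks, narrow stripes), each lying level and fully down across both cheeks of its gauge, and let go of them.

Things in the scene. Friction and masses are not known exactly. Their poses are not given: they have to be found in the camera images.
- coarse_stud_mid (a point): Brass-yellow double-ended stud lying on the table, 134 mm long, about 0.4 kg: coarse 8 mm thread. Middle 26 x 26 mm square, 46 mm long (grip here, across the upright flats); each end round, threaded, 22 mm across, 44 mm long; ends alike. Point: its centre, 13 mm above the table; x along the stud, y across, z up.
- fine_stud_mid (a point): Silver-grey steel double-ended stud lying on the table, 134 mm long, about 0.4 kg: fine 3 mm thread. Middle 26 x 26 mm square, 46 mm long (grip here, across the upright flats); each end round, threaded, 22 mm across, 44 mm long; ends alike. Point: its centre, 13 mm above the table; x along the stud, y across, z up. (A smooth green spacer of like shape is no part of the job.)
- coarse_gauge_seat (a point): Coarse gauge (orange base and tops, wide stripes), fixed: base 150 x 80 x 8 mm, two aluminium cheeks with 72 mm gap between, each 26 mm along x, 76 wide, top 56 mm above table, with a V-notch 42 mm wide at the top, its bottom at 20 mm. Stud lies across both, square part in the gap. Point: centre of a seated stud, 42 mm above table; x along it, y across, z up. Either side of the table.
- fine_gauge_seat (a point): Fine gauge (blue base and tops, narrow stripes), fixed: base 150 x 80 x 8 mm, two aluminium cheeks with 72 mm gap between, each 26 mm along x, 76 wide, top 56 mm above table, with a V-notch 42 mm wide at the top, its bottom at 20 mm. Stud lies across both, square part in the gap. Point: centre of a seated stud, 42 mm above table; x along it, y across, z up. Either side of the table.
There are look-alikes about, which are no part of the job. What is meant by the part that bears coarse_stud_mid is not purple, and is the smaller of those in its own colour.

How it is judged (in metres and radians):
At the end, for the whole second after the job is handed in: Each stud lies in its own gauge, coarse in coarse and fine in fine: its centre within 18 mm horizontally and 6 mm in height of that gauge's seat point, and its axis within 10 degrees of the gauge's (horizontal distance between coarse_stud_mid and coarse_gauge_seat below 0.018 m and z of coarse_stud_mid in the frame of coarse_gauge_seat between -0.006 and 0.006 m and angle between the x axis of coarse_stud_mid and the x axis of coarse_gauge_seat, either way round below 0.175 rad and horizontal distance between fine_stud_mid and fine_gauge_seat below 0.018 m and z of fine_stud_mid in the frame of fine_gauge_seat between -0.006 and 0.006 m and angle between the x axis of fine_stud_mid and the x axis of fine_gauge_seat, either way round below 0.175 rad); the robot touches nothing.
It also fails if it takes over 58 s, if anything falls off the work surface, if the arm or the gripper's body presses on something with over 40 N, if the wrist force passes 120 N, or if a joint passes its speed limit or range.

## Robot

A 6-joint arm with a two-finger parallel gripper is mounted at the origin on the work surface. World frame = base frame: x ahead of the robot, y to its left, z up, the work surface at z = 0. Lengths are in mm, angles in rad, forces in N, time in s.
With the tool pointing down it reaches from about 275 to 1000 mm from the base axis. Payload 8.4 kg.
Tool frame: the origin (TCP) lies midway between the tips of the shut fingers; the grasp point (between the pads) lies 19 mm behind it; z points along the fingers, y is the direction in which the jaws open and shut (so a half turn about z gives the same grasp; the last joint's range is limited). The gripper opens to 85 mm and grips with 20 to 120 N. Pads are 22 mm wide; open, the fingers measure 114 mm over their backs; the gripper's body (76 mm by 85 mm) begins 54 mm behind the grasp point. The pads swing forward as they close: fully open they stand 13 mm farther back than shut.
Start: joints at [-1.204, 0.353, 1.633, -0, 1.155, -0.002], TCP at [225.309, -582.978, 231.281] pointing down, gripper open.
Joint ranges: [-2.63, 2.63], [-0.92, 2.1], [0.06, 2.66], [-1.3, 4.44], [0, 2.69], [-3.02, 3.02]. Speed limits (rad/s): [2.22, 2.22, 2.79, 3.14, 3.14, 3.14].

## Interface

Orientations are given as [roll, pitch, yaw] about the fixed x, y, z axes, in that order (R = Rz(yaw) Ry(pitch) Rx(roll)).
In Python, from rig import * gives the robot as it stands.
- The arm moves only by the tool play_rows, never from a script. Its argument "moves" is a list of rows, each a list of 3 entries, a list of its own where there are three numbers: the shift along the tool's x, y, z in m, then the turn, a rotation vector about the tool's x, y, z in rad, then the opening in per cent of the stroke, from 0 (shut) to 100 (fully open). In form: [[[x, y, z], [rx, ry, rz], fingers], ...]. A call has 1 to 20 rows; each row shifts and turns the commanded pose from where the row before left it, along the tool's axes as they then stand; what a row does not reach is not made up. A row lasts 1/10 s, in which the tool goes at most 50 mm and 8.59 degrees, less where a joint would pass 70% of its speed; a pose out of reach is approached as far as the arm can. A call is refused whole if a number of a shift passes 0.05 or a number of a turn 0.15, either way. A call with a gripper value outside its range is refused whole. The fingers move at their own pace and stop on an object; "squeeze" is the grip in N (left out, the last holds). Time passes only in rows, so rows that do not move let the fingers close. It gives the time, the measured TCP pose, the force and the opening at its end, in the units of the state.
- sense(): the state, without advancing time (a new reading comes with each control period).
- grab_frame(name): name is "scene" or "side" or "wrist"; returns a dict with "pixels" (400x640x3 uint8, red, green, blue), "intrinsics" (3x3 intrinsics, pixels), "distortion" ([k1, k2, p1, p2, k3] as OpenCV has them; the pictures are not rectified), "R" (3x3) and "t" (3): a world point X has camera coordinates R X + t. Camera axes: x right, y down, z forward; pixel columns grow to the right and rows downward; lengths in mm; the calibration is good to about 2 mm. A picture is of the moment at which its call begins. There is no depth.
- sign_off(): hands the job in, once; it reports no verdict.
The state is a dict: "clock": time; "qpos": joint angles; "qvel": joint speeds; "joint_efforts": joint torques, N m; "eef_pos": TCP position; "tcp_rot": TCP orientation; "contact_force": force on the tool from outside, world axes, zero at the start; "wrist_torque": the same for the moment, N m; "opening": opening from 0.0 (shut) to 1.0 (fully open).
Only numpy, scipy, OpenCV 4.12 (cv2) and the standard library are available. Lean on these libraries where they do the work, as an engineer would, in place of code of your own. Each camera call takes 0.05 s, during which the arm holds its last target. There are 200 camera calls.

## Working session

There is one attempt and no reset: what is moved stays moved. The work goes in short steps, Python scripts to look and compute and a tool call to move; the robot and the scene stay as the last step left them, time stands still between calls to the robot, and variables do not carry over. Pictures are saved under pics/ and viewed, about 8 in all and at most 12, crops included, and the job is handed in when it is done.

Besides the shell and the picture viewer there is one more tool, called after "Call:" as name([rows], argument=value, ...), one row to a line, values as JSON. play_rows: Moves the arm, as the interface text tells. Its arguments: {"type":"object","properties":{"moves":{"type":"array"},"squeeze":{"type":"number"}},"required":["moves"]}

```bash
ls; mkdir -p pics; cat > h.py <<'E'
from rig import *
import numpy as np, cv2
def save(name,fn,f=None):
    f=f or grab_frame(name); cv2.imwrite('pics/'+fn,cv2.cvtColor(f['pixels'],cv2.COLOR_RGB2BGR)); np.savez('pics/'+fn+'.npz',**f); return f
def load(fn): return dict(np.load('pics/'+fn+'.npz'))
def p2w(f,uv,z):
    uv=np.array(uv,float).reshape(-1,1,2)
    n=cv2.undistortPoints(uv,f['intrinsics'],f['distortion'])[:,0]
    R=f['R'];c=-R.T@f['t'];d=np.c_[n,np.ones(len(n))]@R
    return c+d*((z-c[2])/d[:,2])[:,None]
def w2p(f,X):
    return cv2.projectPoints(np.array(X,float).reshape(-1,1,3),cv2.Rodrigues(f['R'])[0],f['t'],f['intrinsics'],f['distortion'])[0][:,0]
E
python3 - <<'E'
from h import *
for n in('scene','side'): 
    f=save(n,n+'0.png'); print(n,-f['R'].T@f['t'],f['R'][2])
print(sense())
E
```

```text
pics
scene [ 938.86250564 -129.44437492  757.69987588] [-0.53403729  0.16736027 -0.82873078]
side [433.39518899 544.26483749 445.6845168 ] [ 0.02225824 -0.80921844 -0.5870861 ]
{'clock': 0.1, 'qpos': array([-1.20438086e+00,  3.53621767e-01,  1.63404821e+00,  2.30920054e-05,
        1.15521937e+00, -2.39923278e-03]), 'qvel': array([-1.21278481e-03, -2.33465738e-03, -9.12287463e-04, -1.25387902e-04,
       -8.49252539e-05,  1.22729895e-03]), 'joint_efforts': array([-8.37490134e-04, -6.06357622e+01, -3.42819715e+01, -2.00128554e-06,
        3.93602822e-03,  2.49171239e-05]), 'eef_pos': array([ 225.17199198, -582.56792995,  230.61492752]), 'tcp_rot': array([-3.14029602e+00, -2.42253854e-05,  3.68805352e-01]), 'contact_force': array([ 0.22827396, -0.08198296,  0.16785752]), 'wrist_torque': array([-0.0002693 , -0.00745788, -0.04052584]), 'opening': 0.9992538184744937}
```

View pics/scene0.png

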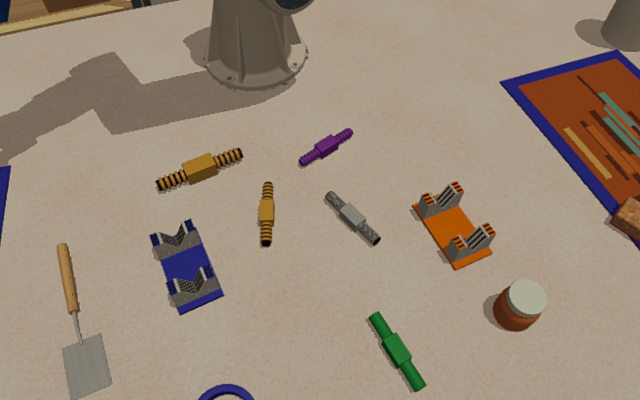

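View pics/side0.png

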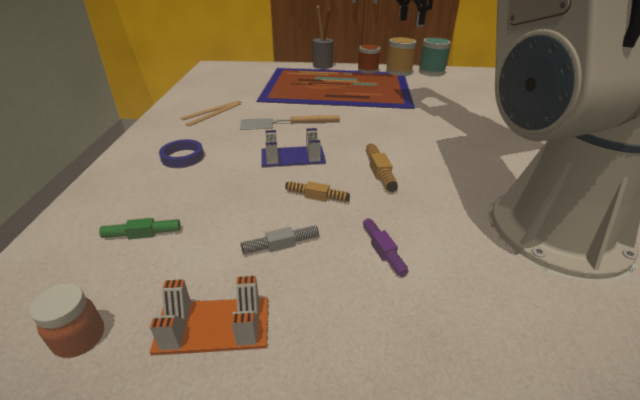

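Candidates in the scene view:
- Brass: the small stud at (267,213) and a larger one at (200,168). By the description, I take the smaller.
- Purple stud: (326,147), a look-alike.
- Steel stud: (352,217), the one wanted.
- Green spacer: (397,350), not part of the job.
- Gauges: blue at (186,266) and orange at (452,232). A blue ring at (225,392) is irrelevant.

In the side view, small brass is at (317,191), steel at (280,239), the blue gauge at (293,150) and the orange gauge at (212,315).

```bash
cat > fit.py <<'E'
from h import *
from scipy.optimize import minimize
def box(cx,lx,ly,z0,z1): return [[cx+s*lx/2,t*ly/2,z] for s in(-1,1) for t in(-1,1) for z in(z0,z1)]
def cyl(cx): return [[cx,11*np.cos(a),13+11*np.sin(a)] for a in np.linspace(0,2*np.pi,16)]
STUD=np.array(box(0,46,26,0,26)+cyl(-67)+cyl(67))
GA=np.array(box(0,150,80,0,8)+box(-49,26,76,50,56)+box(49,26,76,50,56))
def place(M,p):
    c,s=np.cos(p[2]),np.sin(p[2]); return M@np.array([[c,s,0],[-s,c,0],[0,0,1]])+[p[0],p[1],0]
S=4
def hullmask(pts,roi):
    x0,y0,x1,y1=roi; m=np.zeros(((y1-y0)*S,(x1-x0)*S),np.uint8)
    h=cv2.convexHull(((np.array(pts,np.float32)+0.5-[x0,y0])*S).astype(np.float32))
    cv2.fillConvexPoly(m,np.round(h).astype(np.int32),1); return m
def seg(f,roi,test):
    x0,y0,x1,y1=roi; hsv=cv2.cvtColor(f['pixels'][y0:y1,x0:x1],cv2.COLOR_RGB2HSV)
    m=test(hsv).astype(np.uint8); k=cv2.morphologyEx(m,cv2.MORPH_CLOSE,np.ones((7,7)))
    n,l,st,_=cv2.connectedComponentsWithStats(k); i=1+np.argmax(st[1:,4]); m=m*(l==i)
    yy,xx=np.nonzero(m); return np.c_[xx+x0,yy+y0].astype(float)
def fit(M,views,p0):
    V=[]
    for f,roi,test in views:
        q=seg(f,roi,test); q=np.r_[q+[.5,.5],q-[.5,.5],q+[.5,-.5],q+[-.5,.5]]; V.append((f,roi,hullmask(q,roi)))
    def cost(p,each=False):
        r=[]
        for f,roi,m in V:
            a=hullmask(w2p(f,place(M,p)),roi); r.append((a&m).sum()/(a|m).sum())
        return r if each else -sum(r)
    best=None
    for dy in(-.15,0,.15):
        s=np.array([p0[0],p0[1],p0[2]+dy]); sim=np.vstack([s,s+[15,0,0],s+[0,15,0],s+[0,0,.2]])
        o=minimize(cost,s,method='Nelder-Mead',options=dict(initial_simplex=sim,xatol=.01,fatol=1e-5))
        if best is None or o.fun<best.fun: best=o
    return best.x,cost(best.x,True)
E
python3 - <<'E'
from fit import *
a,b=load('scene0.png'),load('side0.png')
H=lambda lo,hi,s,v=40:(lambda h:(h[...,0]>=lo)&(h[...,0]<=hi)&(h[...,1]>s)&(h[...,2]>v))
brass=H(12,28,140,60); grey=lambda h:(h[...,1]<32)&(h[...,2]>30)|(h[...,2]<60)
J=[('coarse',STUD,brass,(250,172,288,255),(275,172,360,210),[(267,183),(266,243)],13),
('fine',STUD,grey,(318,185,388,250),(232,220,328,260),[(332,198),(375,238)],13),
('orange',GA,H(3,14,170,60),(400,172,505,280),(140,265,285,360),[(432,204),(473,255)],8),
('blue',GA,H(110,130,100,30),(140,210,235,325),(250,120,340,175),[(172,240),(203,302)],8)]
o1=a['pixels'].copy();o2=b['pixels'].copy()
for n,M,t,r1,r2,pp,z in J:
    P=p2w(a,pp,z); d=P[1]-P[0]; p0=[*P.mean(0)[:2],np.arctan2(d[1],d[0])]
    p,c=fit(M,[(a,r1,t),(b,r2,t)],p0); print(n,np.round(p0,2),np.round(p,3),np.round(c,3))
    for f,o in((a,o1),(b,o2)):
        h=cv2.convexHull(w2p(f,place(M,p)).astype(np.float32)); cv2.polylines(o,[np.round(h).astype(int)],1,(255,0,255),1)
        h=seg(f,r1 if f is a else r2,t); h=cv2.convexHull(h.astype(np.float32)); cv2.polylines(o,[np.round(h).astype(int)],1,(0,255,0),1)
im=np.vstack([cv2.resize(o1[160:330,120:520],None,fx=1.9,fy=1.9),cv2.resize(o2[110:360,130:450],(380,270)).repeat(2,1)])
cv2.imwrite('pics/fit.png',im[:600,:,::-1])
E
```

```text
coarse [ 4.5861e+02 -8.1280e+01 -2.6000e-01] [ 4.56103e+02 -8.09470e+01 -2.51000e-01] [0.862 0.523]
fine [5.1871e+02 6.8520e+01 4.2000e-01] [5.16932e+02 6.73760e+01 3.74000e-01] [0.899 0.338]
orange [5.9363e+02 2.3600e+02 1.9000e-01] [5.90798e+02 2.33908e+02 1.40000e-01] [0.655 0.609]
blue [ 5.3051e+02 -2.4313e+02  2.5000e-01] [ 4.88176e+02 -2.46242e+02  1.23000e-01] [0.511 0.216]
```

View pics/fit.png

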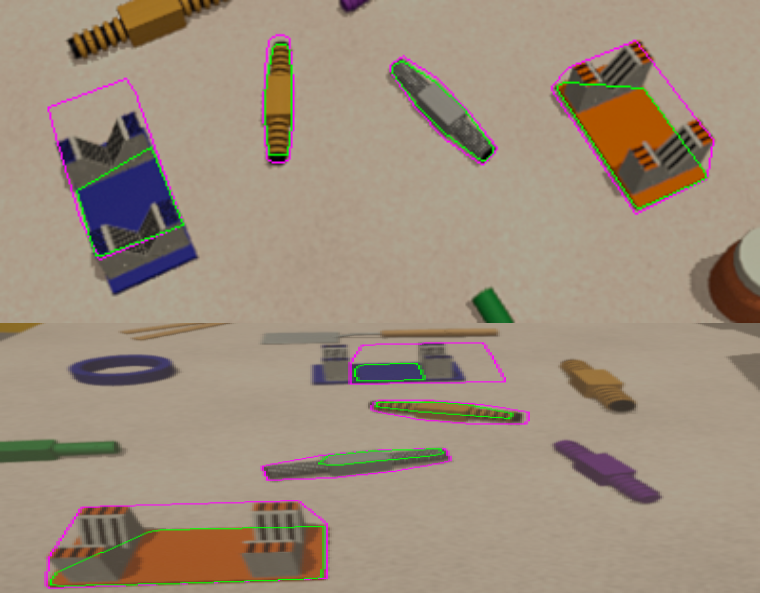

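The crop confirms the smaller brass stud (coarse bands), the steel stud, and the wide-stripe orange and narrow-stripe blue gauges. The segmentation dropped disconnected pieces, especially on the blue gauge. I'll keep all the pieces and refit.

```bash
python3 - <<'E'
import re
s=open('fit.py').read()
s=re.sub(r"i=1\+np.argmax\(st\[1:,4\]\); m=m\*\(l==i\)","ok=st[:,4]>=12; ok[0]=False; m=m*ok[l]",s)
open('fit.py','w').write(s)
E
cat > run1.py <<'E'
from fit import *
a,b=load('scene0.png'),load('side0.png')
H=lambda lo,hi,s,v=40:(lambda h:(h[...,0]>=lo)&(h[...,0]<=hi)&(h[...,1]>s)&(h[...,2]>v))
brass=lambda h:H(10,28,130,50)(h)|(h[...,2]<50); grey=lambda h:(h[...,1]<40)|(h[...,2]<60)
J=[('coarse',STUD,brass,(250,172,288,255),(275,172,360,210),[(267,183),(266,243)],13),
('fine',STUD,grey,(318,185,388,250),(232,220,328,260),[(332,198),(375,238)],13),
('orange',GA,H(3,14,160,50),(400,172,505,280),(140,265,285,360),[(432,204),(473,255)],8),
('blue',GA,H(108,132,90,25),(140,210,235,325),(250,120,340,175),[(166,230),(203,302)],8)]
o1=a['pixels'].copy();o2=b['pixels'].copy()
for n,M,t,r1,r2,pp,z in J:
    P=p2w(a,pp,z); d=P[1]-P[0]; p0=[*P.mean(0)[:2],np.arctan2(d[1],d[0])]
    for vs in ([(a,r1,t),(b,r2,t)],[(a,r1,t)],[(b,r2,t)]):
        p,c=fit(M,vs,p0); print(n,np.round(p,3),np.round(c,3))
        if len(vs)==2: pb=p
    p=pb
    for f,o in((a,o1),(b,o2)):
        h=cv2.convexHull(w2p(f,place(M,p)).astype(np.float32)); cv2.polylines(o,[np.round(h).astype(int)],1,(255,0,255),1)
        h=seg(f,r1 if f is a else r2,t); h=cv2.convexHull(h.astype(np.float32)); cv2.polylines(o,[np.round(h).astype(int)],1,(0,255,0),1)
im=np.vstack([cv2.resize(o1[160:330,120:520],None,fx=1.9,fy=1.9),cv2.resize(o2[110:360,130:450],(380,270)).repeat(2,1)])
cv2.imwrite('pics/fit2.png',im[:600,:,::-1])
E
python3 run1.py
```

```text
coarse [ 4.58664e+02 -8.15960e+01 -2.51000e-01] [0.909 0.764]
coarse [ 4.57737e+02 -8.14280e+01 -2.50000e-01] [0.908]
coarse [ 4.6520e+02 -8.7645e+01 -3.8000e-01] [0.795]
fine [5.1692e+02 6.6699e+01 3.9200e-01] [0.917 0.832]
fine [5.18201e+02 6.74270e+01 3.74000e-01] [0.921]
fine [5.1651e+02 6.3253e+01 4.4300e-01] [0.853]
orange [5.90092e+02 2.35937e+02 1.23000e-01] [0.985 0.969]
orange [5.90125e+02 2.36508e+02 1.21000e-01] [0.989]
orange [5.90547e+02 2.34170e+02 1.28000e-01] [0.977]
blue [ 5.25578e+02 -2.41746e+02  1.66000e-01] [0.985 0.454]
blue [ 5.25786e+02 -2.41642e+02  1.67000e-01] [0.987]
blue [ 5.28081e+02 -2.51998e+02  1.44000e-01] [0.464]
```

View pics/fit2.png

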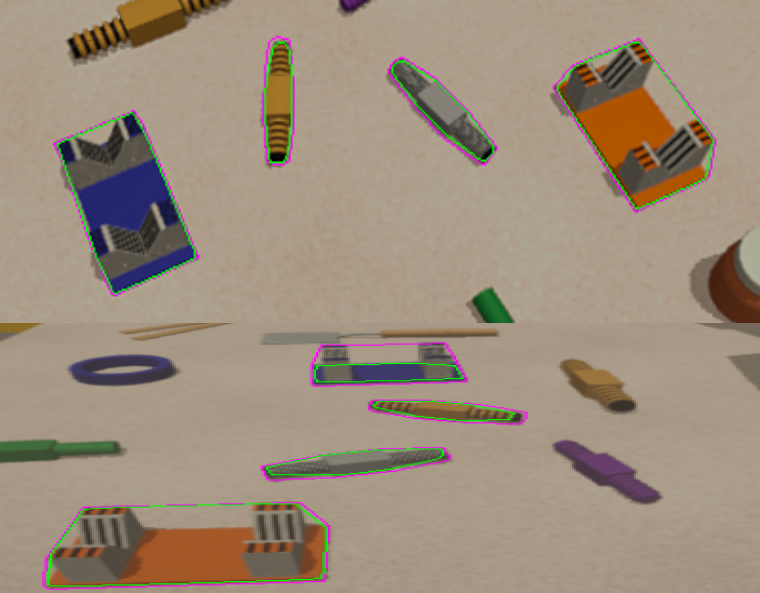

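The fits are good, with IoU 0.98 for the gauges and the scene and side views agreeing to a few mm:

| Item | x, y (mm) | yaw (rad) |
|---|---|---|
| Coarse stud | (458, -81.5) | -0.25 |
| Fine stud | (517.5, 67) | 0.38 |
| Orange gauge | (590, 236) | 0.122 |
| Blue gauge | (525.7, -241.8) | 0.166 |

Next I move above the coarse stud.

Call:
play_rows([
  [[0.033, -0.032, 0.0025], [0, 0, 0], 100],
  [[0.033, -0.032, 0.0025], [0, 0, 0], 100],
  [[0.033, -0.032, 0.0025], [0, 0, 0], 100],
  [[0.033, -0.032, 0.0025], [0, 0, 0], 100],
  [[0.033, -0.032, 0.0025], [0, 0, 0], 100],
  [[0.033, -0.032, 0.0025], [0, 0, 0], 100],
  [[0.033, -0.032, 0.0025], [0, 0, 0], 100],
  [[0.033, -0.032, 0.0025], [0, 0, 0], 100],
  [[0.033, -0.032, 0.0025], [0, 0, 0], 100],
  [[0.033, -0.032, 0.0025], [0, 0, 0], 100],
  [[0.033, -0.032, 0.0025], [0, 0, 0], 100],
  [[0.033, -0.032, 0.0025], [0, 0, 0], 100],
  [[0, 0, 0], [0, 0, 0.124], 100],
  [[0, 0, 0], [0, 0, 0.124], 100],
  [[0, 0, 0], [0, 0, 0.124], 100],
  [[0, 0, 0], [0, 0, 0.124], 100],
  [[0, 0, 0], [0, 0, 0.123], 100],
  [[0, 0, 0], [0, 0, 0], 50],
  [[0, 0, 0], [0, 0, 0], 50],
], squeeze=70)

```text
clock: 2.0
eef_pos: [456.1, -82.0, 201.2]
tcp_rot: [3.142, 0.0, -0.247]
contact_force: [0.5, -0.1, 0.4]
opening: 0.693
```

```bash
cat >> h.py <<'E'
def rel(target,s=None):
    "tool-frame shift (m) and turn to reach world target (x,y,z,yaw)"
    s=s or sense(); y=s['tcp_rot'][2]; d=np.array(target[:3])-s['eef_pos']
    t=(target[3]-y+np.pi/2)%np.pi-np.pi/2
    print('at',np.round(s['eef_pos'],1),np.round(s['tcp_rot'],3),'t',s['clock'],'open',round(s['opening'],3),'F',np.round(s['contact_force'],1))
    print('shift',np.round([d[0]*np.cos(y)+d[1]*np.sin(y),d[0]*np.sin(y)-d[1]*np.cos(y),-d[2]],1),'turn z',round(-t,3))
E
python3 - <<'E'
from h import *
f=save('wrist','w1.png'); print(-f['R'].T@f['t']); rel((458,-81.5,2.5,-.25)); print(w2p(f,[[458,-81.5,26]]))
E
```

```text
[ 537.86804065 -103.30297347  343.5986766 ]
at [456.1 -82.  201.2] [ 3.142  0.    -0.247] t 2.05 open 0.599 F [ 0.1 -0.6  0.5]
shift [  1.7  -1.  198.7] turn z 0.003
[[316.81123454 174.02352925]]
```

View pics/w1.png

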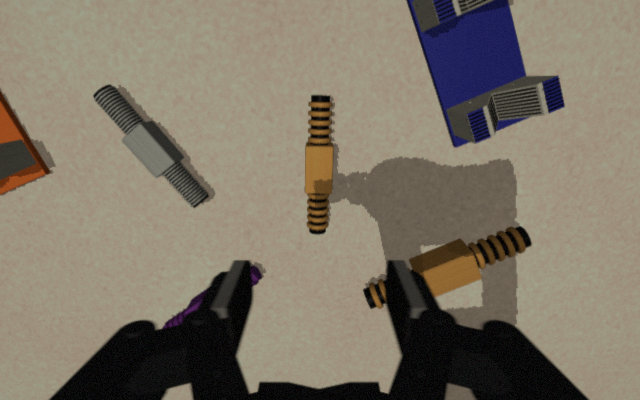

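The wrist view shows the coarse stud with its square top centred at about (319,168) and ends at (320,96) and (317,233). The steel stud is at about (152,148), with ends at (105,93) and (198,201). The fingers clear the neighbouring parts.

```bash
python3 - <<'E'
from h import *
f=load('w1.png')
for e,c in(([(320,96),(317,233)],(319,168)),([(105,93),(198,201)],(152,148))):
    E=p2w(f,e,13); d=E[0]-E[1]; print(p2w(f,[c],26),E.mean(0),np.linalg.norm(d),np.arctan2(d[1],d[0]))
E
```

```text
[[463.09696544 -84.89602493  26.        ]] [459.38293545 -83.38265014  13.        ] 135.80034369632372 -0.2688979608271813
[[519.23809296  59.3375436   26.        ]] [516.93461268  65.24215481  13.        ] 128.71085748216984 0.37309313542792366
```

Call:
play_rows([
  [[0.0034, -0.0003, 0.03], [0, 0, 0.012], 60],
  [[0, 0, 0.035], [0, 0, 0], 60],
  [[0, 0, 0.035], [0, 0, 0], 60],
  [[0, 0, 0.035], [0, 0, 0], 60],
  [[0, 0, 0.025], [0, 0, 0], 60],
  [[0, 0, 0.015], [0, 0, 0], 60],
  [[0, 0, 0.01], [0, 0, 0], 60],
  [[0, 0, 0.008], [0, 0, 0], 60],
  [[0, 0, 0.005], [0, 0, 0], 60],
  [[0, 0, 0], [0, 0, 0], 60],
  [[0, 0, 0], [0, 0, 0], 0],
  [[0, 0, 0], [0, 0, 0], 0],
  [[0, 0, 0], [0, 0, 0], 0],
  [[0, 0, 0], [0, 0, 0], 0],
  [[0, 0, 0], [0, 0, 0], 0],
  [[0, 0, 0], [0, 0, 0], 0],
  [[0, 0, 0], [0, 0, 0], 0],
])

```text
clock: 3.75
eef_pos: [460.1, -82.7, 4.1]
tcp_rot: [-3.142, -0.001, -0.262]
contact_force: [-1.7, -0.8, 4.7]
opening: 0.286
```

```bash
python3 - <<'E'
from h import *
rel((590,236,150,.122))
E
```

```text
at [460.1 -82.7   4.1] [-3.142e+00 -1.000e-03 -2.620e-01] t 3.75 open 0.286 F [-1.7 -0.8  4.7]
shift [  42.9 -341.5 -145.9] turn z -0.384
```

Call:
play_rows([
  [[0, 0, -0.01], [0, 0, 0], 0],
  [[0, 0, -0.03], [0, 0, 0], 0],
  [[0, 0, -0.035], [0, 0, 0], 0],
  [[0, 0, -0.035], [0, 0, 0], 0],
  [[0, 0, -0.02], [0, 0, 0], 0],
  [[0.0025, -0.018, 0], [0, 0, 0], 0],
  [[0.0045, -0.036, 0], [0, 0, 0], 0],
  [[0.0045, -0.036, 0], [0, 0, 0], 0],
  [[0.0045, -0.036, 0], [0, 0, 0], 0],
  [[0.0045, -0.036, 0], [0, 0, 0], 0],
  [[0.0045, -0.036, 0], [0, 0, 0], 0],
  [[0.0045, -0.036, 0], [0, 0, 0], 0],
  [[0.0045, -0.036, 0], [0, 0, 0], 0],
  [[0.0045, -0.036, 0], [0, 0, 0], 0],
  [[0.0045, -0.0355, 0], [0, 0, 0], 0],
  [[0, 0, 0], [0, 0, -0.128], 0],
  [[0, 0, 0], [0, 0, -0.128], 0],
  [[0, 0, 0], [0, 0, -0.128], 0],
  [[0, 0, 0], [0, 0, 0], 0],
  [[0, 0, 0], [0, 0, 0], 0],
])

```text
clock: 5.75
eef_pos: [589.4, 235.9, 133.6]
tcp_rot: [3.142, 0.0, 0.118]
contact_force: [0.1, 0.6, -4.4]
opening: 0.291
```

```bash
python3 - <<'E'
from h import *
rel((590,236,33.5,.122))
f=save('wrist','w2.png'); g=save('scene','s2.png')
cv2.imwrite('pics/v2.png',np.hstack([cv2.resize(f['pixels'],(400,250)),cv2.resize(g['pixels'][125:325,320:640],(400,250))])[:,:,::-1])
E
```

```text
at [589.4 235.9 133.6] [3.142 0.    0.118] t 5.75 open 0.291 F [ 0.1  0.6 -4.4]
shift [  0.6   0.  100.1] turn z -0.004
```

View pics/v2.png

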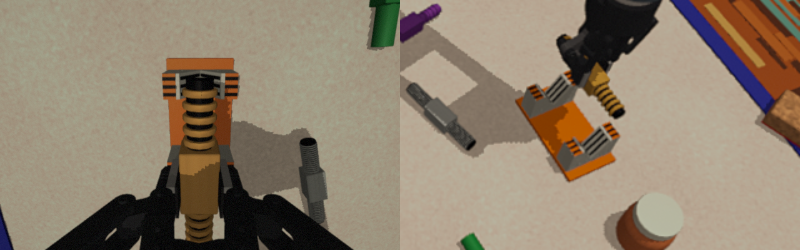

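The stud is held level and in line over the orange notches. I'll lower it, release and lift away.

Call:
play_rows([
  [[0.0006, 0, 0.015], [0, 0, -0.004], 0],
  [[0, 0, 0.025], [0, 0, 0], 0],
  [[0, 0, 0.02], [0, 0, 0], 0],
  [[0, 0, 0.015], [0, 0, 0], 0],
  [[0, 0, 0.01], [0, 0, 0], 0],
  [[0, 0, 0.006], [0, 0, 0], 0],
  [[0, 0, 0.004], [0, 0, 0], 0],
  [[0, 0, 0.003], [0, 0, 0], 0],
  [[0, 0, 0.001], [0, 0, 0], 0],
  [[0, 0, 0], [0, 0, 0], 0],
])

```text
clock: 6.85
eef_pos: [590.7, 236.0, 34.8]
tcp_rot: [3.141, -0.001, 0.126]
contact_force: [1.1, -2.0, -3.0]
opening: 0.29
```

Call:
play_rows([
  [[0, 0, 0.0015], [0, 0, 0], 0],
  [[0, 0, 0], [0, 0, 0], 30],
  [[0, 0, 0], [0, 0, 0], 35],
  [[0, 0, 0], [0, 0, 0], 60],
  [[0, 0, 0], [0, 0, 0], 60],
  [[0, 0, 0], [0, 0, 0], 60],
  [[0, 0, 0], [0, 0, 0], 60],
  [[0, 0, -0.01], [0, 0, 0], 60],
  [[0, 0, -0.02], [0, 0, 0], 60],
  [[0, 0, -0.03], [0, 0, 0], 60],
  [[0, 0, -0.03], [0, 0, 0], 60],
  [[0, 0, -0.03], [0, 0, 0], 60],
  [[0, 0, -0.02], [0, 0, 0], 60],
  [[0, 0, 0], [0, 0, 0], 60],
])

```text
clock: 8.25
eef_pos: [592.2, 236.9, 176.9]
tcp_rot: [-3.14, -0.006, 0.126]
contact_force: [-0.0, 1.0, 0.6]
opening: 0.605
```

```bash
python3 - <<'E'
from h import *
rel((517.3,66.5,170,.377))
E
```

```text
at [592.2 236.9 176.9] [-3.14  -0.006  0.126] t 8.25 open 0.605 F [-0.   1.   0.6]
shift [-95.7 159.7   6.9] turn z -0.251
```

Call:
play_rows([
  [[-0.0137, 0.0228, 0], [0, 0, 0], 60],
  [[-0.0137, 0.0228, 0], [0, 0, 0], 60],
  [[-0.0137, 0.0228, 0], [0, 0, 0], 60],
  [[-0.0137, 0.0228, 0], [0, 0, 0], 60],
  [[-0.0137, 0.0228, 0], [0, 0, 0], 60],
  [[-0.0137, 0.0228, 0], [0, 0, 0], 60],
  [[-0.0137, 0.0228, 0], [0, 0, 0], 60],
  [[0, 0, 0], [0, 0, -0.125], 60],
  [[0, 0, 0], [0, 0, -0.125], 60],
  [[0, 0, 0], [0, 0, 0], 60],
  [[0, 0, 0], [0, 0, 0], 60],
])

```text
clock: 9.35
eef_pos: [514.8, 65.8, 172.3]
tcp_rot: [-3.141, 0.001, 0.372]
contact_force: [0.0, -0.5, 0.0]
opening: 0.597
```

```bash
python3 - <<'E'
from h import *
f=save('wrist','w3.png'); g=save('side','d3.png'); rel((517.3,66.5,2.5,.377)); 
print(w2p(f,[[517.3,66.5,26]]))
cv2.imwrite('pics/v3.png',np.vstack([f['pixels'][0:300],cv2.resize(g['pixels'][220:370,60:380],(640,300))])[:,:,::-1])
E
```

```text
at [515.   65.9 172.5] [-3.141e+00  1.000e-03  3.730e-01] t 9.45 open 0.601 F [0.2 0.1 0.3]
shift [  2.4   0.3 170. ] turn z -0.004
[[317.82226686 180.93014339]]
```

View pics/v3.png

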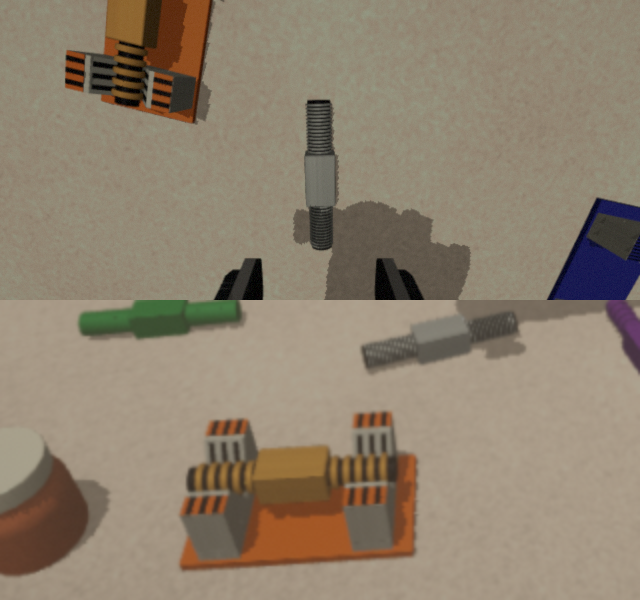

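The coarse stud lies level across both orange cheeks (side crop centre at about (290,473)). The steel stud's square is at (320,179), with ends at (319,101) and (321,248), within 2 px of the prediction. I'll grasp it now.

Call:
play_rows([
  [[0.003, 0.001, 0.02], [0, 0, 0], 60],
  [[0, 0, 0.035], [0, 0, 0], 60],
  [[0, 0, 0.035], [0, 0, 0], 60],
  [[0, 0, 0.03], [0, 0, 0], 60],
  [[0, 0, 0.02], [0, 0, 0], 60],
  [[0, 0, 0.013], [0, 0, 0], 60],
  [[0, 0, 0.008], [0, 0, 0], 60],
  [[0, 0, 0.005], [0, 0, 0], 60],
  [[0, 0, 0.003], [0, 0, 0], 60],
  [[0, 0, 0], [0, 0, 0], 60],
  [[0, 0, 0], [0, 0, 0], 0],
  [[0, 0, 0], [0, 0, 0], 0],
  [[0, 0, 0], [0, 0, 0], 0],
  [[0, 0, 0], [0, 0, 0], 0],
  [[0, 0, 0], [0, 0, 0], 0],
  [[0, 0, 0], [0, 0, 0], 0],
  [[0, 0, 0], [0, 0, 0], 0],
])

```text
clock: 11.15
eef_pos: [518.8, 66.1, 4.7]
tcp_rot: [3.141, -0.001, 0.376]
contact_force: [-1.1, 0.1, 5.8]
opening: 0.29
```

```bash
python3 - <<'E'
from h import *
rel((525.7,-241.8,150,.166))
E
```

```text
at [518.8  66.1   4.7] [ 3.141e+00 -1.000e-03  3.760e-01] t 11.15 open 0.29 F [-1.1  0.1  5.8]
shift [-106.6  288.9 -145.3] turn z 0.21
```

Call:
play_rows([
  [[0, 0, -0.01], [0, 0, 0], 0],
  [[0, 0, -0.03], [0, 0, 0], 0],
  [[0, 0, -0.035], [0, 0, 0], 0],
  [[0, 0, -0.035], [0, 0, 0], 0],
  [[0, 0, -0.02], [0, 0, 0], 0],
  [[-0.0059, 0.016, 0], [0, 0, 0], 0],
  [[-0.0118, 0.032, 0], [0, 0, 0], 0],
  [[-0.0118, 0.032, 0], [0, 0, 0], 0],
  [[-0.0118, 0.032, 0], [0, 0, 0], 0],
  [[-0.0118, 0.032, 0], [0, 0, 0], 0],
  [[-0.0118, 0.032, 0], [0, 0, 0], 0],
  [[-0.0118, 0.032, 0], [0, 0, 0], 0],
  [[-0.0118, 0.032, 0], [0, 0, 0], 0],
  [[-0.0118, 0.032, 0], [0, 0, 0], 0],
  [[-0.0063, 0.017, 0], [0, 0, 0], 0],
  [[0, 0, 0], [0, 0, 0.105], 0],
  [[0, 0, 0], [0, 0, 0.105], 0],
  [[0, 0, 0], [0, 0, 0], 0],
  [[0, 0, 0], [0, 0, 0], 0],
  [[0, 0, 0], [0, 0, 0], 0],
])

```text
clock: 13.15
eef_pos: [525.2, -241.6, 133.9]
tcp_rot: [-3.141, 0.0, 0.169]
contact_force: [0.3, 0.8, -4.5]
opening: 0.291
```

```bash
python3 - <<'E'
from h import *
rel((525.7,-241.8,33.7,.166))
f=save('wrist','w4.png'); g=save('scene','s4.png')
cv2.imwrite('pics/v4.png',np.hstack([cv2.resize(f['pixels'],(400,250)),cv2.resize(g['pixels'][150:350,50:370],(400,250))])[:,:,::-1])
E
```

```text
at [ 525.2 -241.6  133.9] [-3.141  0.     0.169] t 13.15 open 0.291 F [ 0.3  0.8 -4.5]
shift [  0.5   0.3 100.2] turn z 0.003
```

View pics/v4.png

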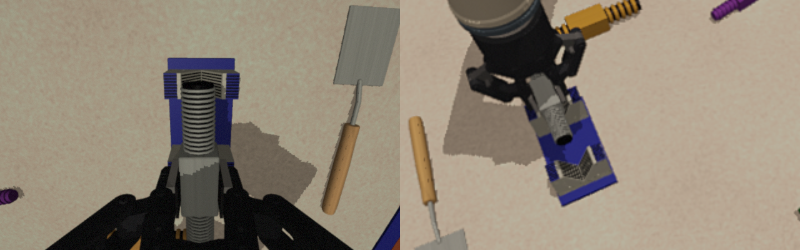

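The steel stud is held in line over the blue notches, so I'll lower and release it.

Call:
play_rows([
  [[0.0005, 0.0003, 0.015], [0, 0, 0.003], 0],
  [[0, 0, 0.025], [0, 0, 0], 0],
  [[0, 0, 0.02], [0, 0, 0], 0],
  [[0, 0, 0.015], [0, 0, 0], 0],
  [[0, 0, 0.01], [0, 0, 0], 0],
  [[0, 0, 0.006], [0, 0, 0], 0],
  [[0, 0, 0.004], [0, 0, 0], 0],
  [[0, 0, 0.003], [0, 0, 0], 0],
  [[0, 0, 0.0015], [0, 0, 0], 0],
  [[0, 0, 0], [0, 0, 0], 0],
  [[0, 0, 0], [0, 0, 0], 0],
])

```text
clock: 14.35
eef_pos: [526.7, -242.8, 35.0]
tcp_rot: [3.14, -0.002, 0.163]
contact_force: [2.3, -4.2, -2.6]
opening: 0.292
```

Call:
play_rows([
  [[0, 0, 0.0005], [0, 0, 0], 0],
  [[0, 0, 0], [0, 0, 0], 30],
  [[0, 0, 0], [0, 0, 0], 35],
  [[0, 0, 0], [0, 0, 0], 60],
  [[0, 0, 0], [0, 0, 0], 60],
  [[0, 0, 0], [0, 0, 0], 60],
  [[0, 0, 0], [0, 0, 0], 60],
  [[0, 0, -0.01], [0, 0, 0], 60],
  [[0, 0, -0.02], [0, 0, 0], 60],
  [[0, 0, -0.03], [0, 0, 0], 60],
  [[0, 0, -0.04], [0, 0, 0], 60],
  [[0, 0, -0.04], [0, 0, 0], 60],
  [[-0.03, 0, -0.03], [0, 0, 0], 60],
  [[-0.04, 0, -0.02], [0, 0, 0], 60],
  [[-0.04, 0, 0], [0, 0, 0], 60],
  [[-0.04, 0, 0], [0, 0, 0], 60],
  [[0, 0, 0], [0, 0, 0], 60],
  [[0, 0, 0], [0, 0, 0], 60],
])

```text
clock: 16.15
eef_pos: [377.4, -266.8, 224.7]
tcp_rot: [3.141, -0.001, 0.161]
contact_force: [0.0, -0.7, -0.6]
opening: 0.603
```

```bash
cat > chk.py <<'E'
from fit import *
rel((525.7,-241.8,150,.166))
g=save('scene','s5.png'); d=save('side','d5.png')
O=[(590,236,.122),(525.7,-241.8,.166)]
for p in O:  # outline of perfectly seated stud
    for f in(g,d):
        for part in(STUD[:8],STUD[8:]):
            h=cv2.convexHull(w2p(f,place(part+[0,0,29],p)).astype(np.float32)); cv2.polylines(f['pixels'],[np.round(h*8).astype(int)],1,(255,0,255),1,cv2.LINE_AA,3)
R=lambda f,x,y:cv2.resize(f['pixels'][y:y+150,x:x+200],(400,300),interpolation=cv2.INTER_CUBIC)
cv2.imwrite('pics/v5.png',np.vstack([np.hstack([R(g,95,190),R(g,370,150)]),np.hstack([R(d,190,75),R(d,110,230)])])[:,:,::-1])
E
python3 chk.py
```

```text
at [ 377.4 -266.8  224.7] [ 3.141e+00 -1.000e-03  1.610e-01] t 16.15 open 0.603 F [ 0.  -0.7 -0.6]
shift [150.4  -0.9  74.7] turn z -0.005
```

View pics/v5.png

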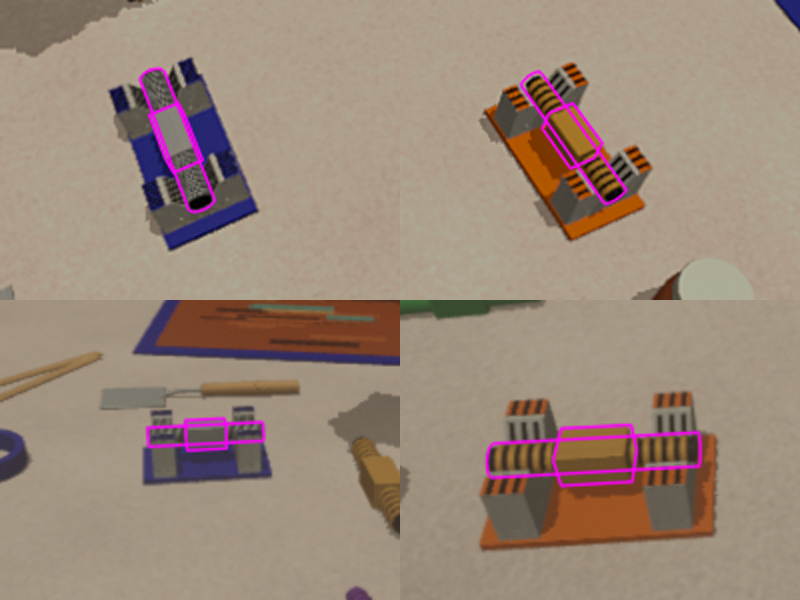

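Both studs match the outline drawn for a fully seated stud in both cameras: steel at crop (175,140), brass at (573,140). The arm is well clear, so I'll hand in.

```bash
python3 -c "
from rig import *
print(sign_off()); s=sense(); print(s['clock'],s['contact_force'])"
```

```text
the job is handed in; nothing more can be done
None
the job is handed in; nothing more can be done
```

Both studs are in their gauges and the job is handed in. The smaller brass coarse stud lies in the orange coarse gauge, and the steel fine stud lies in the blue fine gauge. I used about 16 s of the 58 s, and the wrist force readings stayed at a few N.

In the last pictures, the ends and axes of both studs matched the outline of a fully seated stud in the scene and side views. The gripper was open and well clear, with the wrist force near zero.

Two things were less than perfect:
- **Brass square:** it looked slightly off its outline, lower edge in the side view and sideways in the scene view. The likely cause is a small roll about its own axis, which is not judged.
- **Blue gauge:** its position came mainly from the scene camera, because the side-view fit was poor (overlap about 0.45). The wrist view just before lowering and the final overlay both agreed with that position.

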